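Clamp the lid of the equipment case with its draw latch

TASK

The larger dark equipment case on the bench stands with its lid ajar and its draw latch open. Lay the latch's wire bail over so that its crossbar drops behind the keeper hook on the lid, then swing the latch lever back over center until it snaps down flat and the lid is clamped shut; leave the bail hooked and let go.

Things in the scene. Friction and masses are not known exactly. Their poses are not given: they have to be found in the camera images.
- case: Larger dark case, 220 mm long (y), 165 mm thick (x), top face 150 mm up, fixed, standing on its hinge edge. Origin on the bench under the parting line; x points from the body half across to the lid half, z up. On top, with y = 0 for all latch parts: lever pivot axis (along y) at x -28, z 170 mm; keeper on the lid, about x +25 mm when shut.
- bail_bar (a point): Middle of the bail's crossbar: steel rod 6 mm thick, 50 mm long, along y; two side wires 75 mm long run to a pin on the lever. Starts 50 to 75 degrees above level, leaning to the lid, held by light friction. Pushed over to the lid (under 3 N) it falls by itself below 40 degrees onto the lid's top, beyond the keeper hook; its weight keeps it down while the lever moves.
- keeper (a point): Seat of the crossbar's centre in the keeper, a steel hook 30 mm wide and 18 mm tall on the lid's top that opens away from the lever. The seat is 8 mm above the lid's top and 3 mm beyond the hook's post; the hook's lip, 14 to 18 mm above the lid's top, reaches 5 mm beyond the post. Axes as the case's (tipped out with the lid).
- lever_tip (a point): Free end of the latch lever: flat steel bar 26 mm wide, 6 mm thick (10 at the end), 65 mm from pivot axis to this point. The bail's pin is on the lever 22 mm from the pivot. z points along the lever to the tip; x is the normal of the face to push: it looks to the lid when the lever is upright, up when it is clamped.
- lever (a joint): Lever angle, rad: 0 upright, negative leaning to the lid, 1.71 clamped (lying back away from the lid, at its stop). Starts at -0.35 to -0.15 and stays where left. With the bail hooked, dead center is near 1.33; beyond it the lever snaps to the stop. Needs under 10 N near its tip.
- lid (a joint): Lid opening, rad, about the hinge at the case's foot: 0 shut. A springy gasket holds it ajar at about 0.045 (6 mm at the top) and pushes it open again unless clamped (about 25 N at the top when shut).

How it is judged:
By the outcome, as a careful person would: the job done as asked, in the order asked, and still so for the second after the job is handed in, with the robot touching nothing.
It also fails if it takes over 43 s, if anything falls off the work surface, if the arm or the gripper's body presses on something with over 40 N, if the wrist force passes 120 N, or if a joint passes its speed limit or range.

ROBOT

A 6-joint arm with a two-finger parallel gripper is mounted at the origin on the work surface. World frame = base frame: x ahead of the robot, y to its left, z up, the work surface at z = 0. Lengths are in mm, angles in degrees, forces in N, time in s.
With the tool pointing down it reaches from about 350 to 950 mm from the base axis. Payload 17.4 kg.
Tool frame: the origin (TCP) lies between the finger pads; the fingertips stand 19 mm ahead of it and the grasp point (between the pads) is the TCP; z points along the fingers, y is the direction in which the jaws open and shut (so a half turn about z gives the same grasp; the last joint's range is limited). The gripper opens to 93 mm and grips with 3 to 60 N. Pads are 15 mm wide; open, the fingers measure 128 mm over their backs; the gripper's body (75 mm by 188 mm) begins 65 mm behind the grasp point.
Start: joints at [-68.171, 6.646, 82.598, -0, 90.757, -2.166], TCP at [274.49, -616.675, 237.646] pointing down, gripper open.
Joint ranges: [-162.19, 162.19], [-47.58, 125.68], [4.15, 143.07], [-65.23, 245.23], [0.69, 171.88], [-170.13, 170.13]. Speed limits (degrees/s): [108.29, 108.29, 127.2, 180, 180, 180].

INTERFACE

Orientations are given as [roll, pitch, yaw] about the fixed x, y, z axes, in that order (R = Rz(yaw) Ry(pitch) Rx(roll)).
In Python, from rig import r gives the robot as it stands.
- The arm moves only by the tool drive_tool, never from a script. Its argument "moves" is a list of rows, each an object with "gripper": the opening, from 0 (shut) to 1 (fully open); "translation": the shift along the tool's x, y, z each as a share of 0.3 m, from -1 to 1, a list of three; "twist": the turn about the tool's z as a share of 90 degrees, from -1 to 1. In form: [{"gripper": gripper, "translation": [tx, ty, tz], "twist": twist}, ...]. A call has 1 to 5 rows; each row is the pose to reach, as a shift and turn from the pose commanded when the call began, along the tool's axes at that moment; what a row does not reach only later rows make up. A row lasts 1/12 s, in which the tool goes at most 41.7 mm and 7.16 degrees, less where a joint would pass 70% of its speed; a pose out of reach is approached as far as the arm can. A call with a number of a shift or a turn outside -1 to 1 is refused whole. A call with a gripper value outside its range is refused whole. The fingers move at their own pace and stop on an object; "squeeze" is the grip in N (left out, the last holds). Time passes only in rows, so rows that repeat a pose let the fingers close. It gives the time, the measured TCP pose, the force and the opening at its end, in the units of the state.
- r.read_state(): the state, without advancing time (a new reading comes with each control period).
- r.grab_frame(name): name is "side" or "top" or "wrist"; returns the picture (384x512x3 uint8, red, green, blue); there is no depth.
- r.camera_info(name): a dict with "fx", "fy", "cx", "cy" (pixels), "k1" (the pictures are not rectified: a ray, as slopes to the right and down, at radius r is drawn at 1 + k1 r^2 times it, then the intrinsics apply), "view" (4x4, takes a point from world to camera coordinates). Camera axes: x right, y down, z forward; pixel columns grow to the right and rows downward; lengths in mm; the calibration is good to about 2 mm. A picture is of the moment at which its call begins: read the wrist's pose just before it. camera_info takes no time and is no camera call; for the wrist camera it gives the pose at the moment of the call.
- r.job_done(): hands the job in, once; it reports no verdict.
Trained networks look in the newest picture that a camera, given by its name, has taken for a name from the list of things; names that differ only in an ending like _2 or _b are one class to them, and where a whole thing is asked for, a point or a joint stands for the part that bears it (a point fixed in the world has none). Each returns a list of dicts, best first, with "confidence" (0 to 1); they miss things now and then, are a little off and sometimes report something else, mostly with a low value. They report only what shows in the picture. A call takes as long as a camera call.
- r.regions_of(camera, name): "pixels" (384x512 bool, what is visible of it) and "centre" ([column, row] in pixels, amid what is visible of it).
The state is a dict: "t": time; "joint_pos": joint angles; "joint_velocities": joint speeds; "joint_efforts": joint torques, N m; "ee_pos": TCP position; "eef_rot": TCP orientation; "wrist_force": force on the tool from outside, world axes, zero at the start; "wrist_torque": the same for the moment, N m; "finger_gap": opening from 0.0 (shut) to 1.0 (fully open).
Only numpy, scipy, OpenCV 4.12 (cv2) and the standard library are available. Lean on these libraries where they do the work, as an engineer would, in place of code of your own. Each camera call takes 0.05 s, during which the arm holds its last target.

## Working session

There is one attempt and no reset: what is moved stays moved. The work goes in short steps, Python scripts to look and compute and a tool call to move; the robot and the scene stay as the last step left them, time stands still between calls to the robot, and variables do not carry over. Pictures are saved under pics/ and viewed, and the job is handed in when it is done.

Besides the shell and the picture viewer there is one more tool, called by a JSON object that holds its "name" and its "arguments", one argument or row to a line. drive_tool: Moves the arm, as the interface text tells. Its arguments: {"type":"object","properties":{"moves":{"type":"array","items":{"type":"object","properties":{"gripper":{"type":"number"},"translation":{"type":"array","items":{"type":"number"}},"twist":{"type":"number"}}}},"squeeze":{"type":"number"}},"required":["moves"]}

```bash
mkdir -p pics; ls
python3 - <<'E'
from rig import r
import cv2,numpy as np
s=r.read_state(); print({k:s[k] for k in s})
for n in ["side","top"]:
    im=r.grab_frame(n); cv2.imwrite(f"pics/{n}0.png",im[:,:,::-1])
    ci=r.camera_info(n); print(n,{k:(np.round(v,4).tolist() if k=='view' else v) for k,v in ci.items()})
    for nm in ["case","bail_bar","keeper","lever_tip"]:
        for d in r.regions_of(n,nm)[:3]: print(nm,d['confidence'],d['centre'],d['pixels'].sum())
E
```

```text
pics
{'t': 0.0, 'joint_pos': array([-6.81718923e+01,  6.67302010e+00,  8.26366087e+01,  1.13693231e-03,
        9.07558896e+01, -2.16718543e+00]), 'joint_velocities': array([-0.04977229, -0.035047  , -0.07888652, -0.01816464,  0.0046458 ,
       -0.00442757]), 'joint_efforts': array([ 1.74928038e-03, -7.21263456e+01, -6.22606516e+01,  7.80093041e-02,
        2.38847709e-02, -6.15571935e-05]), 'ee_pos': array([ 274.40865427, -616.49959494,  236.90881563]), 'eef_rot': array([-1.79934571e+02, -3.61364871e-03,  2.39953054e+01]), 'wrist_force': array([ 0.73967971, -0.03188342,  0.25948844]), 'wrist_torque': array([ 0.02359783,  0.00574052, -0.06722511]), 'finger_gap': 0.9987227478068025}
side {'fx': 370.11687721387625, 'fy': 370.11687721387625, 'cx': 256.9570255962858, 'cy': 192.77313930058787, 'k1': 0.01652044510118568, 'view': [[0.9876, -0.1571, 0.0049, -576.7404], [-0.0774, -0.5132, -0.8548, 157.1668], [0.1368, 0.8438, -0.5189, 781.8341], [0.0, 0.0, 0.0, 1.0]]}
case 0.85 [224.0, 168.2] 6350
bail_bar 0.64 [224.0, 102.1] 52
keeper 0.64 [248.1, 168.3] 2027
lever_tip 0.69 [223.5, 126.7] 216
lever_tip 0.28 [224.0, 168.8] 6389
top {'fx': 374.23661271545234, 'fy': 374.23661271545234, 'cx': 251.24084932624905, 'cy': 188.50600381646788, 'k1': -0.027489273343883586, 'view': [[-0.009, -0.9999, 0.0091, -12.2916], [-0.9861, 0.0073, -0.1663, 616.2022], [0.1662, -0.0105, -0.986, 759.4411], [0.0, 0.0, 0.0, 1.0]]}
case 0.7 [133.3, 234.9] 11697
bail_bar 0.67 [104.4, 209.9] 355
keeper 0.86 [131.7, 203.7] 3966
lever_tip 0.75 [112.7, 227.5] 441
```

Run:
```python
import cv2
a=cv2.imread('pics/side0.png')[60:260,130:330]; b=cv2.imread('pics/top0.png')[130:330,30:230]
cv2.imwrite('pics/c0.png',cv2.hconcat([cv2.resize(a,(400,400),interpolation=2),cv2.resize(b,(400,400),interpolation=2)]))
```

```text
(no output)
```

View pics/c0.png

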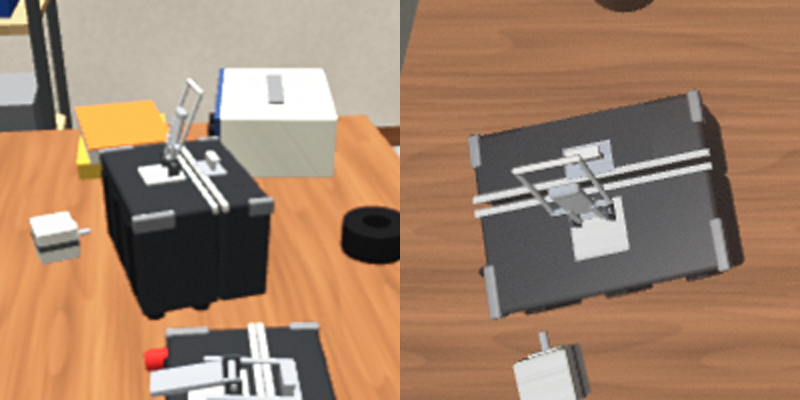

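View pics/top0.png

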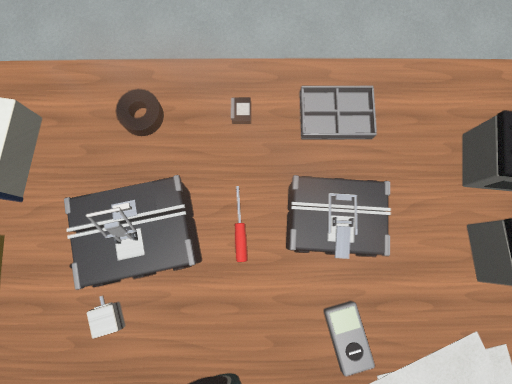

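View pics/side0.png

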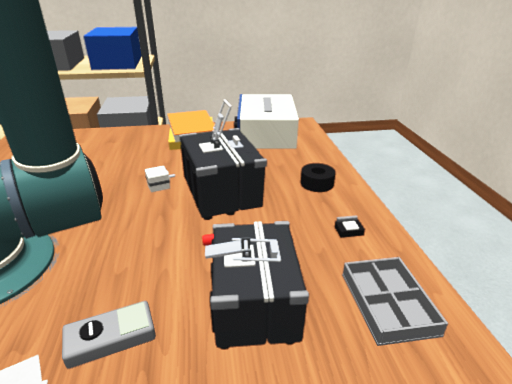

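```bash
cat > h.py <<'E'
import numpy as np,cv2
from rig import r
def ray(ci,uv):
    x=np.array([(uv[0]-ci['cx'])/ci['fx'],(uv[1]-ci['cy'])/ci['fy']]); p=x.copy()
    for _ in range(20): p=x/(1+ci['k1']*(p@p))
    V=np.array(ci['view']); R=V[:3,:3]; t=V[:3,3]
    return -R.T@t, R.T@np.array([p[0],p[1],1])
def atz(ci,uv,z):
    o,d=ray(ci,uv); return o+d*(z-o[2])/d[2]
def proj(ci,P):
    V=np.array(ci['view']); q=V[:3,:3]@np.asarray(P,float)+V[:3,3]; s=q[:2]/q[2]; s=s*(1+ci['k1']*(s@s))
    return np.array([s[0]*ci['fx']+ci['cx'],s[1]*ci['fy']+ci['cy']])
def tri(cs,uvs):
    A=np.zeros((3,3));b=np.zeros(3)
    for c,u in zip(cs,uvs):
        o,d=ray(c,u); d/=np.linalg.norm(d); M=np.eye(3)-np.outer(d,d); A+=M;b+=M@o
    return np.linalg.solve(A,b)
E
python3 - <<'E'
from h import *
T=r.camera_info('top');S=r.camera_info('side')
print(ray(T,(0,0))[0],ray(S,(0,0))[0])
for uv in [(65,198.5),(180,176),(77.5,289),(194,265)]: print(uv,atz(T,uv,150))
for n,a,b in [('bail',(104.4,209.9),(224,102.1)),('tip',(112.7,227.5),(223.5,126.7))]: print(n,tri([T,S],[a,b]))
a=cv2.imread('pics/side0.png')[90:220,170:300]; b=cv2.imread('pics/top0.png')[170:300,60:200]
cv2.imwrite('pics/c1a.png',cv2.resize(a,None,fx=4.5,fy=4.5,interpolation=2))
cv2.imwrite('pics/c1b.png',cv2.resize(b,None,fx=4.5,fy=4.5,interpolation=2))
E
```

```text
[481.29356285  -8.85968491 851.40182654] [ 474.81739537 -669.64253003  542.88375348]
(65, 198.5) [582.91369948 337.09341112 150.        ]
(180, 176) [624.74169905 119.54971138 150.        ]
(77.5, 289) [415.88710387 302.43271195 150.        ]
(194, 265) [457.70395682  90.18457499 150.        ]
bail [541.88390477 217.00433162 263.70354657]
tip [528.58501009 226.47718135 196.51112043]
```

View pics/c1a.png

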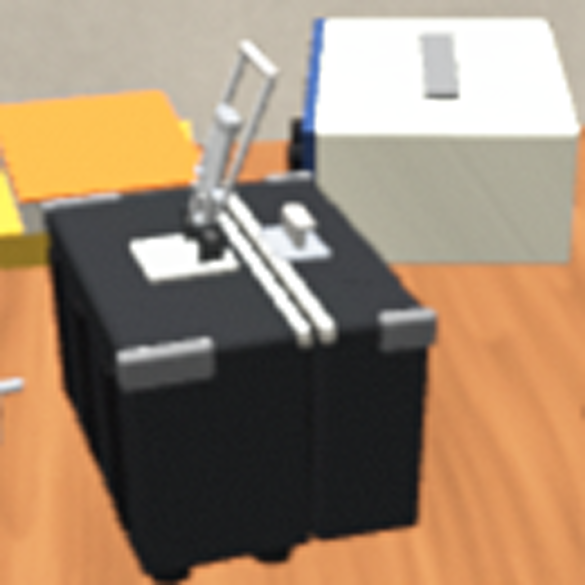

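View pics/c1b.png

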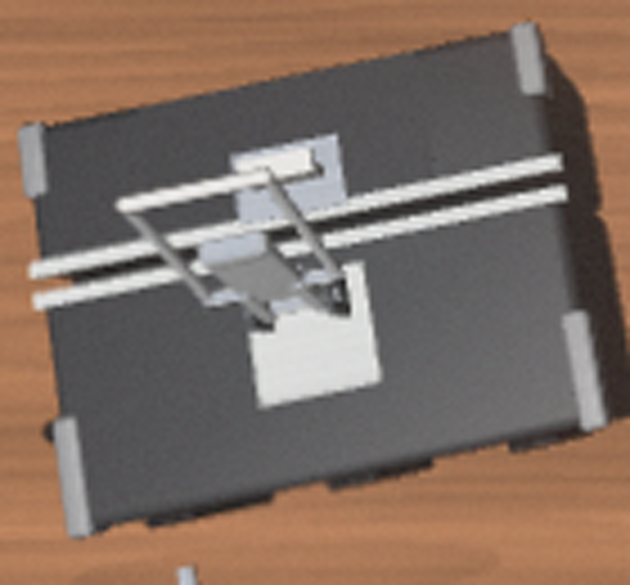

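Run:
```python
from h import *
from scipy.optimize import least_squares
T=r.camera_info('top');S=r.camera_info('side')
t=lambda x,y:np.array([x/4.5+60-.4,y/4.5+170-.4]); s=lambda x,y:np.array([x/4.5+170-.4,y/4.5+90-.4])
print('part',atz(T,t(565,177),152),atz(T,t(35,285),152))
Q=[tri([T,S],[t(122,206),s(245,45)]),tri([T,S],[t(268,175),s(275,73)])]; print(Q,(Q[0]+Q[1])/2, np.linalg.norm(Q[0]-Q[1]))
def pts(p):
    X,Y,yaw,lev,bail,xo=p
    c,sn=np.cos(yaw),np.sin(yaw)
    W=lambda x,y,z:np.array([X+c*x-sn*y,Y+sn*x+c*y,z])
    pin=(-28-22*np.sin(lev),170+22*np.cos(lev))
    bx=pin[0]+75*np.cos(bail);bz=pin[1]+75*np.sin(bail)
    L=[]
    L+= [(T,W(bx,25,bz),t(122,206)),(T,W(bx,-25,bz),t(268,175)),(S,W(bx,25,bz),s(245,45)),(S,W(bx,-25,bz),s(275,73))]
    tx,tz=-28-65*np.sin(lev),170+65*np.cos(lev)
    L+= [(T,W(tx,0,tz),t(232,248)),(S,W(tx,0,tz),s(228,117))]
    L+= [(T,W(0+xo/2,110,152),t(35,285)),(T,W(0+xo/2,-110,152),t(565,177))]
    L+= [(T,W(-82.5,110,150),t(85,535)),(T,W(-82.5,-110,150),t(605,428))]
    L+= [(T,W(82.5+xo,110,149),t(22,128)),(T,W(82.5+xo,-110,149),t(540,28))]
    L+= [(S,W(0+xo/2,-110,152),s(316,338)),(S,W(82.5+xo,-110,149),s(437,318)),(S,W(-82.5,-110,150),s(118,355))]
    # keeper top of hook z 150+18
    L+= [(T,W(23+xo,0,168),t(276,160)),(S,W(23+xo,0,168),s(297,212))]
    return L
f=lambda p:np.concatenate([proj(c,P)-u for c,P,u in pts(p)])
q=least_squares(f,[520,212,.195,-.25,1,6],loss='soft_l1'); print(q.x.round(4),np.degrees(q.x[2:5])); print(f(q.x).reshape(-1,2).round(1).tolist())
```

```text
part [561.21367979 108.08563645 152.        ] [517.79164883 326.97830521 152.        ]
[array([539.01172758, 245.96788789, 260.44646996]), array([550.1982022 , 194.84996243, 260.44768868])] [544.60496489 220.40892516 260.44707932] 52.32761717329913
[ 5.247247e+02  2.163611e+02  1.704000e-01 -4.720000e-01  1.041200e+00
  1.250340e+01] [  9.76220906 -27.04327747  59.65353751]
[[2.6, 0.1], [1.1, 1.5], [0.8, 2.6], [-0.6, 2.5], [0.9, 0.5], [0.4, 0.7], [0.4, 3.0], [-0.6, 6.2], [-5.2, -4.5], [-2.1, -2.1], [-0.6, -8.2], [-1.7, -6.0], [-4.3, -2.2], [4.1, -1.8], [2.3, 0.2], [0.5, 4.1], [-1.1, 0.5]]
```

```bash
cat > fit.py <<'E'
from h import *
from scipy.optimize import least_squares
T=r.camera_info('top');S=r.camera_info('side')
t=lambda x,y:np.array([x/4.5+60-.4,y/4.5+170-.4]); s=lambda x,y:np.array([x/4.5+170-.4,y/4.5+90-.4])
def pts(p):
    X,Y,yaw,lev,bail,xo,b=p
    c,sn=np.cos(yaw),np.sin(yaw)
    W=lambda x,y,z:np.array([X+c*x-sn*y,Y+sn*x+c*y,z])
    pin=(-28-22*np.sin(lev),170+22*np.cos(lev))
    bx=pin[0]+75*np.cos(bail);bz=pin[1]+75*np.sin(bail)
    L=[]
    L+= [(T,W(bx,25,bz),t(122,206)),(T,W(bx,-25,bz),t(268,175)),(S,W(bx,25,bz),s(245,45)),(S,W(bx,-25,bz),s(275,73))]
    tx,tz=-28-65*np.sin(lev),170+65*np.cos(lev)
    L+= [(T,W(tx,0,tz),t(232,248)),(S,W(tx,0,tz),s(228,117))]
    L+= [(T,W(0+xo/2,110,152),t(35,285)),(T,W(0+xo/2,-110,152),t(565,177))]
    L+= [(T,W(-b,110,150),t(85,535)),(T,W(-b,-110,150),t(605,428))]
    L+= [(T,W(165-b+xo,110,149),t(22,128)),(T,W(165-b+xo,-110,149),t(540,28))]
    L+= [(S,W(0+xo/2,-110,152),s(316,338)),(S,W(165-b+xo,-110,149),s(437,318)),(S,W(-b,-110,150),s(118,355))]
    # keeper top of hook z 150+18
    L+= [(T,W(23+xo,0,168),t(276,160)),(S,W(23+xo,0,168),s(297,212))]
    return L
f=lambda p:np.concatenate([proj(c,P)-u for c,P,u in pts(p)])
q=least_squares(f,[520,212,.195,-.25,1,6,100],loss='soft_l1'); print(q.x.round(4),np.degrees(q.x[2:5])); print(f(q.x).reshape(-1,2).round(1).tolist())
E
python3 fit.py
```

```text
[ 5.369740e+02  2.175320e+02  1.915000e-01 -2.693000e-01  1.160100e+00
  5.695800e+00  1.017213e+02] [ 10.97411947 -15.43212563  66.46822631]
[[1.6, -0.1], [0.3, 0.6], [0.7, 0.4], [-0.3, 0.3], [0.5, 0.1], [0.4, -1.0], [0.5, -0.6], [-1.1, 0.3], [-3.0, 0.4], [-0.0, 0.1], [-0.0, 0.1], [-1.1, -0.2], [0.4, -2.8], [-0.4, -1.3], [0.6, 1.1], [0.3, 1.1], [1.0, 0.3]]
```

```bash
cat > go.py <<'E'
import sys
from h import *
from scipy.spatial.transform import Rotation as Ro
X,Y,yaw=537.,217.5,np.radians(11)
def C(x,y,z): c,s=np.cos(yaw),np.sin(yaw); return np.array([X+c*x-s*y,Y+s*x+c*y,z])
def inv(P): c,s=np.cos(yaw),np.sin(yaw); d=np.array(P)-[X,Y,0]; return np.array([c*d[0]+s*d[1],-s*d[0]+c*d[1],d[2]])
def st():
    s=r.read_state(); R=Ro.from_euler('xyz',s['eef_rot'],degrees=True)
    return s,R
if __name__=='__main__':
    s,R=st(); print('t',round(s['t'],2),s['ee_pos'].round(1),s['eef_rot'].round(1),'F',s['wrist_force'].round(1),'case tip',(inv(s['ee_pos'])-[0,0,19]).round(1))
    a=list(map(float,sys.argv[1:]))
    if a:
        tgt=C(a[0],a[1],a[2]+19); d=R.inv().apply(tgt-s['ee_pos']); print('shift mm',d.round(1),'share',(d/300).round(4), 'rows',np.linalg.norm(d)/41.7,'twist',((s['eef_rot'][2]-11)/90).round(4))
E
python3 go.py -15 0 400; python3 go.py -15 0 248
```

```text
t 0.5 [ 274.5 -616.7  237.6] [-180.   -0.   24.] F [ 0.1 -0.5 -1. ] case tip [-416.9 -768.7  218.6]
shift mm [ 564.4 -658.7 -181.3] share [ 1.8814 -2.1957 -0.6044] rows 21.251932343904993 twist 0.1444
t 0.5 [ 274.5 -616.7  237.6] [-180.   -0.   24.] F [ 0.1 -0.5 -1. ] case tip [-416.9 -768.7  218.6]
shift mm [ 564.4 -658.7  -29.3] share [ 1.8814 -2.1957 -0.0978] rows 20.81396224609525 twist 0.1444
```

{"name": "drive_tool", "arguments": {
  "moves": [
    {"gripper": 0,"translation": [0.076,-0.09,-0.07],"twist": 0.072},
    {"gripper": 0,"translation": [0.152,-0.18,-0.14],"twist": 0.144},
    {"gripper": 0,"translation": [0.228,-0.27,-0.21],"twist": 0.144},
    {"gripper": 0,"translation": [0.304,-0.36,-0.28],"twist": 0.144},
    {"gripper": 0,"translation": [0.38,-0.45,-0.35],"twist": 0.144}
  ],
  "squeeze": 20
}}

```text
t: 0.92
ee_pos: [323.7, -445.3, 343.7]
eef_rot: [180.0, -0.0, 11.0]
wrist_force: [0.1, -0.9, -0.2]
finger_gap: 0.692
```

```bash
python3 go.py -15 0 330
```

```text
t 0.92 [ 323.7 -445.3  343.7] [180.  -0.  11.] F [ 0.1 -0.9 -0.2] case tip [-335.8 -609.9  324.7]
shift mm [ 320.9 -609.9   -5.5] share [ 1.0697 -2.033  -0.0182] rows 16.52743125417386 twist 0.0001
```

{"name": "drive_tool", "arguments": {
  "moves": [
    {"gripper": 0,"translation": [0.064,-0.122,0]},
    {"gripper": 0,"translation": [0.128,-0.244,0]},
    {"gripper": 0,"translation": [0.192,-0.366,0]},
    {"gripper": 0,"translation": [0.256,-0.488,0]},
    {"gripper": 0,"translation": [0.32,-0.61,0]}
  ]
}}

```text
validation failed for argument at $.mo...
```

{"name": "drive_tool", "arguments": {
  "moves": [
    {"gripper": 0,"translation": [0.064,-0.122,0]},
    {"gripper": 0,"translation": [0.128,-0.244,0]},
    {"gripper": 0,"translation": [0.192,-0.366,0]},
    {"gripper": 0,"translation": [0.256,-0.488,0]},
    {"gripper": 0,"translation": [0.32,-0.61,0]}
  ]
}}

```text
validation failed for argument at $.mo...
```

```bash
python3 go.py -15 0 330
```

```text
t 0.92 [ 323.7 -445.3  343.7] [180.  -0.  11.] F [ 0.1 -0.9 -0.2] case tip [-335.8 -609.9  324.7]
shift mm [ 320.9 -609.9   -5.5] share [ 1.0697 -2.033  -0.0182] rows 16.52743125417386 twist 0.0001
```

Twist is apparently required in every row.

{"name": "drive_tool", "arguments": {
  "moves": [
    {"gripper": 0,"translation": [0.064,-0.122,0],"twist": 0},
    {"gripper": 0,"translation": [0.128,-0.244,0],"twist": 0},
    {"gripper": 0,"translation": [0.192,-0.366,0],"twist": 0},
    {"gripper": 0,"translation": [0.256,-0.488,0],"twist": 0},
    {"gripper": 0,"translation": [0.32,-0.61,0],"twist": 0}
  ]
}}

```text
t: 1.33
ee_pos: [382.8, -247.1, 342.9]
eef_rot: [180.0, -0.0, 11.0]
wrist_force: [1.2, 0.2, -0.2]
finger_gap: 0.331
```

{"name": "drive_tool", "arguments": {
  "moves": [
    {"gripper": 0,"translation": [0.064,-0.122,0],"twist": 0},
    {"gripper": 0,"translation": [0.128,-0.244,0],"twist": 0},
    {"gripper": 0,"translation": [0.192,-0.366,0],"twist": 0},
    {"gripper": 0,"translation": [0.256,-0.488,0],"twist": 0},
    {"gripper": 0,"translation": [0.32,-0.61,0],"twist": 0}
  ]
}}

```text
t: 1.75
ee_pos: [442.0, -48.9, 343.1]
eef_rot: [180.0, -0.1, 11.0]
wrist_force: [0.9, -1.8, 0.6]
finger_gap: 0.007
```

```bash
python3 go.py -15 0 330
```

```text
t 1.75 [442.  -48.9 343.1] [ 1.8e+02 -1.0e-01  1.1e+01] F [ 0.9 -1.8  0.6] case tip [-144.1 -243.4  324.1]
shift mm [ 129.2 -243.3   -5.9] share [ 0.4307 -0.811  -0.0197] rows 6.6082671049491415 twist 0.0004
```

{"name": "drive_tool", "arguments": {
  "moves": [
    {"gripper": 0,"translation": [0.064,-0.12,0],"twist": 0},
    {"gripper": 0,"translation": [0.128,-0.24,0],"twist": 0},
    {"gripper": 0,"translation": [0.192,-0.36,0],"twist": 0},
    {"gripper": 0,"translation": [0.256,-0.48,0],"twist": 0},
    {"gripper": 0,"translation": [0.32,-0.6,0],"twist": 0}
  ]
}}

```text
t: 2.17
ee_pos: [501.9, 146.3, 342.9]
eef_rot: [180.0, -0.0, 11.1]
wrist_force: [1.6, -1.2, 0.2]
finger_gap: 0.009
```

{"name": "drive_tool", "arguments": {
  "moves": [
    {"gripper": 0,"translation": [0.06,-0.12,0],"twist": 0},
    {"gripper": 0,"translation": [0.11,-0.211,0],"twist": 0},
    {"gripper": 0,"translation": [0.11,-0.211,0],"twist": 0}
  ]
}}

```text
t: 2.42
ee_pos: [522.7, 216.9, 341.4]
eef_rot: [-180.0, 0.1, 11.2]
wrist_force: [0.8, -0.3, 0.1]
finger_gap: 0.008
```

```bash
python3 go.py -15 0 248
python3 - <<'E'
from h import *
for n in ['side','top','wrist']: cv2.imwrite(f'pics/{n}1.png',r.grab_frame(n)[:,:,::-1])
a=cv2.imread('pics/side1.png')[60:220,150:310]; b=cv2.imread('pics/wrist1.png')
cv2.imwrite('pics/d1.png',cv2.hconcat([cv2.resize(a,(384,384),interpolation=2),cv2.resize(b,(410,384))]))
E
```

```text
t 2.42 [522.7 216.9 341.4] [-1.80e+02  1.00e-01  1.12e+01] F [ 0.8 -0.3  0.1] case tip [-14.1   2.1 322.4]
shift mm [-0.8  2.1 74.4] share [-0.0026  0.0071  0.2481] rows 1.785988612276391 twist 0.0026
```

View pics/d1.png

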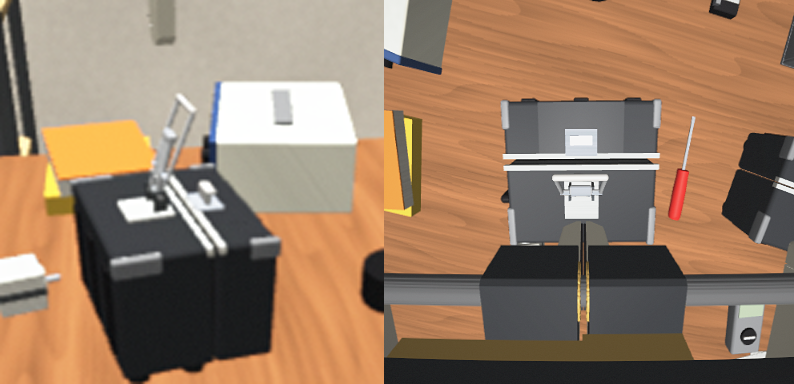

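{"name": "drive_tool", "arguments": {
  "moves": [
    {"gripper": 0,"translation": [-0.003,0.007,0.1],"twist": 0},
    {"gripper": 0,"translation": [-0.003,0.007,0.2],"twist": 0},
    {"gripper": 0,"translation": [-0.003,0.007,0.248],"twist": 0},
    {"gripper": 0,"translation": [-0.003,0.007,0.248],"twist": 0}
  ]
}}

```text
t: 2.9
ee_pos: [520.8, 208.9, 265.3]
eef_rot: [180.0, 0.2, 11.0]
wrist_force: [0.0, -0.4, -0.2]
finger_gap: 0.006
```

```bash
python3 go.py 10 0 242
python3 - <<'E'
from h import *
for n in ['side','wrist']: cv2.imwrite(f'pics/{n}2.png',r.grab_frame(n)[:,:,::-1])
a=cv2.imread('pics/side2.png')[70:190,160:280]; b=cv2.imread('pics/wrist2.png')
cv2.imwrite('pics/d2.png',cv2.hconcat([cv2.resize(a,(384,384),interpolation=2),cv2.resize(b,(410,384))]))
E
```

```text
t 2.9 [520.8 208.9 265.3] [180.    0.2  11. ] F [ 0.  -0.4 -0.2] case tip [-17.6  -5.3 246.3]
shift mm [27.6 -5.3  4.2] share [ 0.0919 -0.0178  0.0139] rows 0.6810900068840319 twist -0.0005
```

View pics/d2.png

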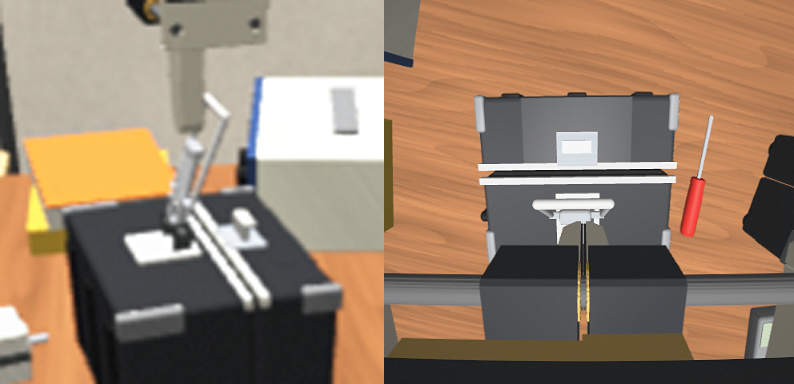

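{"name": "drive_tool", "arguments": {
  "moves": [
    {"gripper": 0,"translation": [0.03,-0.018,0],"twist": 0},
    {"gripper": 0,"translation": [0.07,-0.018,0],"twist": 0},
    {"gripper": 0,"translation": [0.11,-0.018,0.014],"twist": 0},
    {"gripper": 0,"translation": [0.145,-0.018,0.035],"twist": 0},
    {"gripper": 0,"translation": [0.178,-0.018,0.06],"twist": 0}
  ]
}}

```text
t: 3.42
ee_pos: [574.5, 226.3, 251.2]
eef_rot: [-180.0, -0.1, 11.0]
wrist_force: [0.2, -0.2, -0.6]
finger_gap: 0.005
```

```bash
python3 go.py 10 0 270
python3 - <<'E'
from h import *
for n in ['side','wrist']: cv2.imwrite(f'pics/{n}3.png',r.grab_frame(n)[:,:,::-1])
a=cv2.imread('pics/side3.png')[70:190,160:280]; b=cv2.imread('pics/wrist3.png')
cv2.imwrite('pics/d3.png',cv2.hconcat([cv2.resize(a,(384,384),interpolation=2),cv2.resize(b,(410,384))]))
E
```

```text
t 3.42 [574.5 226.3 251.2] [-1.8e+02 -1.0e-01  1.1e+01] F [ 0.2 -0.2 -0.6] case tip [ 38.5   1.5 232.2]
shift mm [-28.4   1.5 -37.9] share [-0.0948  0.0049 -0.1263] rows 1.1367614158550505 twist 0.0004
```

View pics/d3.png

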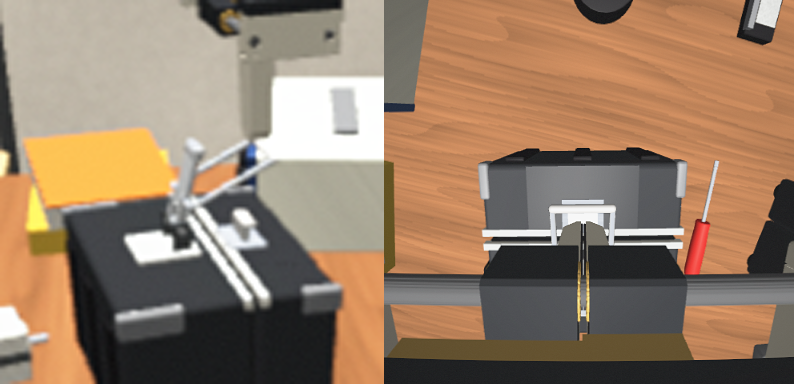

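{"name": "drive_tool", "arguments": {
  "moves": [
    {"gripper": 0,"translation": [0,0.005,0],"twist": 0},
    {"gripper": 0,"translation": [-0.03,0.005,0],"twist": 0},
    {"gripper": 0,"translation": [-0.03,0.005,0],"twist": 0},
    {"gripper": 0,"translation": [-0.03,0.005,0],"twist": 0}
  ]
}}

```text
t: 3.85
ee_pos: [563.9, 222.5, 251.1]
eef_rot: [-180.0, -0.1, 11.0]
wrist_force: [0.5, 0.0, -1.1]
finger_gap: 0.002
```

```bash
python3 go.py 10 0 220
python3 - <<'E'
from h import *
for n in ['side','wrist']: cv2.imwrite(f'pics/{n}4.png',r.grab_frame(n)[:,:,::-1])
a=cv2.imread('pics/side4.png')[70:190,160:280]; b=cv2.imread('pics/wrist4.png')
cv2.imwrite('pics/d4.png',cv2.hconcat([cv2.resize(a,(384,384),interpolation=2),cv2.resize(b,(410,384))]))
E
```

```text
t 3.85 [563.9 222.5 251.1] [-1.8e+02 -1.0e-01  1.1e+01] F [ 0.5  0.  -1.1] case tip [ 2.740e+01 -2.000e-01  2.321e+02]
shift mm [-17.4  -0.2  12.1] share [-0.0579 -0.0008  0.0402] rows 0.5072608456332708 twist 0.0005
```

View pics/d4.png

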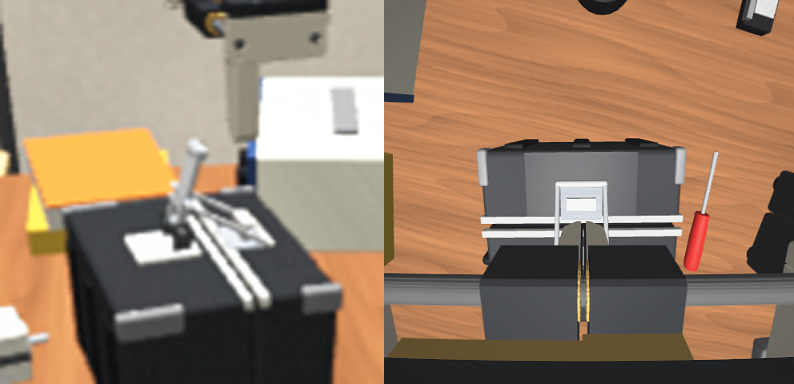

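{"name": "drive_tool", "arguments": {
  "moves": [
    {"gripper": 0,"translation": [-0.025,0,0.03],"twist": 0},
    {"gripper": 0,"translation": [-0.04,0,0.06],"twist": 0},
    {"gripper": 0,"translation": [-0.075,0,0.06],"twist": 0},
    {"gripper": 0,"translation": [-0.11,0,0.06],"twist": 0},
    {"gripper": 0,"translation": [-0.143,0,0.058],"twist": 0}
  ]
}}

```text
t: 4.37
ee_pos: [521.4, 214.1, 233.1]
eef_rot: [180.0, -0.0, 11.0]
wrist_force: [1.2, 1.6, -0.4]
finger_gap: 0.003
```

```bash
python3 go.py -36 0 218
python3 - <<'E'
from h import *
for n in ['side','wrist']: cv2.imwrite(f'pics/{n}5.png',r.grab_frame(n)[:,:,::-1])
a=cv2.imread('pics/side5.png')[70:190,160:280]; b=cv2.imread('pics/wrist5.png')
cv2.imwrite('pics/d5.png',cv2.hconcat([cv2.resize(a,(384,384),interpolation=2),cv2.resize(b,(410,384))]))
E
```

```text
t 4.37 [521.4 214.1 233.1] [180.  -0.  11.] F [ 1.2  1.6 -0.4] case tip [-15.9  -0.3 214.1]
shift mm [-20.1  -0.3  -3.9] share [-0.067  -0.0011 -0.013 ] rows 0.49084119890321 twist 0.0004
```

View pics/d5.png

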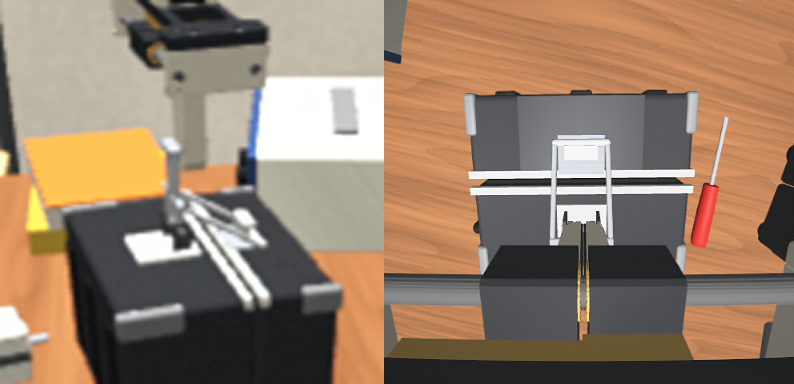

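{"name": "drive_tool", "arguments": {
  "moves": [
    {"gripper": 0,"translation": [-0.025,0,-0.004],"twist": 0},
    {"gripper": 0,"translation": [-0.05,0,-0.008],"twist": 0},
    {"gripper": 0,"translation": [-0.075,0,-0.01],"twist": 0},
    {"gripper": 0,"translation": [-0.095,0,-0.004],"twist": 0},
    {"gripper": 0,"translation": [-0.095,0,-0.004],"twist": 0}
  ]
}}

```text
t: 4.88
ee_pos: [493.7, 208.8, 234.2]
eef_rot: [-180.0, -0.0, 11.0]
wrist_force: [3.2, -0.1, 0.2]
finger_gap: 0.006
```

```bash
python3 go.py -54 0 210
python3 - <<'E'
from h import *
for n in ['side','wrist']: cv2.imwrite(f'pics/{n}6.png',r.grab_frame(n)[:,:,::-1])
a=cv2.imread('pics/side6.png')[70:190,160:280]; b=cv2.imread('pics/wrist6.png')[50:242,100:356]
cv2.imwrite('pics/d6.png',cv2.hconcat([cv2.resize(a,(384,384),interpolation=2),cv2.resize(b,(410,384))]))
E
```

```text
t 4.88 [493.7 208.8 234.2] [-180.   -0.   11.] F [ 3.2 -0.1  0.2] case tip [-44.1  -0.3 215.2]
shift mm [-9.9 -0.3  5.2] share [-0.0329 -0.001   0.0173] rows 0.2670518632534464 twist 0.0005
```

View pics/d6.png

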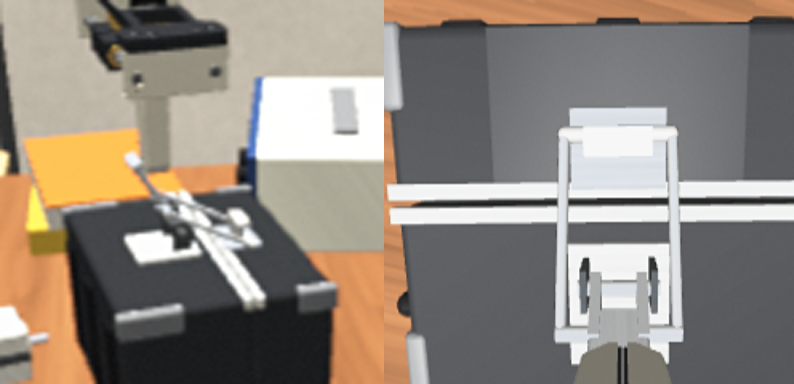

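{"name": "drive_tool", "arguments": {
  "moves": [
    {"gripper": 0,"translation": [-0.033,0,0.017],"twist": 0},
    {"gripper": 0,"translation": [-0.047,0,0.029],"twist": 0},
    {"gripper": 0,"translation": [-0.058,0,0.043],"twist": 0},
    {"gripper": 0,"translation": [-0.068,0,0.058],"twist": 0},
    {"gripper": 0,"translation": [-0.077,0,0.072],"twist": 0}
  ]
}}

```text
t: 5.4
ee_pos: [471.4, 204.4, 212.1]
eef_rot: [180.0, 0.0, 11.0]
wrist_force: [-0.1, -0.8, 2.0]
finger_gap: 0.003
```

```bash
python3 go.py -70 0 186
python3 - <<'E'
from h import *
for n in ['side','wrist']: cv2.imwrite(f'pics/{n}7.png',r.grab_frame(n)[:,:,::-1])
a=cv2.imread('pics/side7.png')[70:190,160:280]; b=cv2.imread('pics/wrist7.png')[50:242,100:356]
cv2.imwrite('pics/d7.png',cv2.hconcat([cv2.resize(a,(384,384),interpolation=2),cv2.resize(b,(410,384))]))
E
```

```text
t 5.4 [471.4 204.4 212.1] [180.   0.  11.] F [-0.1 -0.8  2. ] case tip [-66.9  -0.3 193.1]
shift mm [-3.1 -0.3  7.1] share [-0.0105 -0.001   0.0236] rows 0.18567508887376172 twist 0.0004
```

View pics/d7.png

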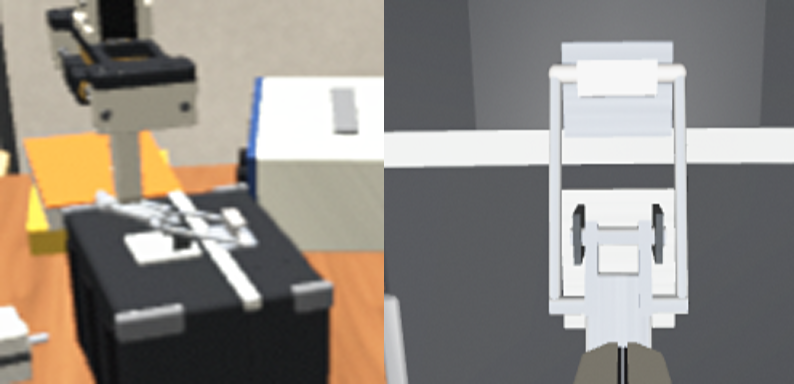

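{"name": "drive_tool", "arguments": {
  "moves": [
    {"gripper": 0,"translation": [-0.01,0,0.025],"twist": 0},
    {"gripper": 0,"translation": [-0.018,0,0.05],"twist": 0},
    {"gripper": 0,"translation": [-0.018,0,0.075],"twist": 0},
    {"gripper": 0,"translation": [-0.018,0,0.09],"twist": 0},
    {"gripper": 0,"translation": [-0.018,0,0.09],"twist": 0}
  ]
}}

```text
t: 5.92
ee_pos: [466.3, 203.5, 186.8]
eef_rot: [-180.0, -0.0, 11.0]
wrist_force: [-10.3, -3.3, 18.3]
finger_gap: 0.004
```

```bash
python3 go.py -72 0 166
python3 - <<'E'
from h import *
for n in ['side','wrist']: cv2.imwrite(f'pics/{n}8.png',r.grab_frame(n)[:,:,::-1])
a=cv2.imread('pics/side8.png')[70:190,160:280]; b=cv2.imread('pics/wrist8.png')[50:242,100:356]
cv2.imwrite('pics/d8.png',cv2.hconcat([cv2.resize(a,(384,384),interpolation=2),cv2.resize(b,(410,384))]))
E
```

```text
t 5.92 [466.3 203.5 186.8] [-180.   -0.   11.] F [-10.3  -3.3  18.3] case tip [-72.1  -0.3 167.8]
shift mm [ 0.1 -0.3  1.8] share [ 0.0003 -0.0009  0.0059] rows 0.04284009667039644 twist 0.0004
```

View pics/d8.png

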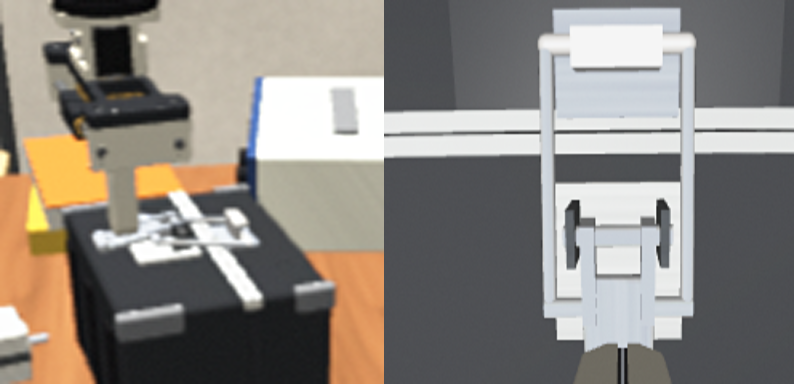

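{"name": "drive_tool", "arguments": {
  "moves": [
    {"gripper": 0,"translation": [0,0,-0.03],"twist": 0},
    {"gripper": 0,"translation": [0,0,-0.1],"twist": 0},
    {"gripper": 0,"translation": [0,0,-0.2],"twist": 0},
    {"gripper": 0,"translation": [-0.05,0,-0.32],"twist": 0},
    {"gripper": 0,"translation": [-0.1,0,-0.42],"twist": 0}
  ]
}}

```text
t: 6.43
ee_pos: [436.8, 197.6, 312.7]
eef_rot: [180.0, 0.0, 11.0]
wrist_force: [0.5, -0.3, -1.0]
finger_gap: 0.003
```

{"name": "drive_tool", "arguments": {
  "moves": [
    {"gripper": 0,"translation": [-0.05,0.1,0],"twist": 0},
    {"gripper": 0,"translation": [-0.1,0.22,0],"twist": 0},
    {"gripper": 0,"translation": [-0.1,0.34,0],"twist": 0},
    {"gripper": 0,"translation": [-0.1,0.46,0],"twist": 0},
    {"gripper": 0,"translation": [-0.1,0.5,0],"twist": 0}
  ]
}}

```text
t: 6.85
ee_pos: [436.4, 41.5, 311.2]
eef_rot: [180.0, -0.0, 10.9]
wrist_force: [1.2, 0.5, 0.3]
finger_gap: 0.003
```

```bash
python3 go.py
python3 - <<'E'
from h import *
for n in ['side','top']: cv2.imwrite(f'pics/{n}9.png',r.grab_frame(n)[:,:,::-1])
a=cv2.imread('pics/side9.png')[110:220,165:275]; b=cv2.imread('pics/top9.png')[170:300,60:200]
cv2.imwrite('pics/d9.png',cv2.hconcat([cv2.resize(a,(390,390),interpolation=2),cv2.resize(b,(410,390),interpolation=2)]))
E
```

```text
t 6.85 [436.4  41.5 311.2] [180.   -0.   10.9] F [1.2 0.5 0.3] case tip [-132.3 -153.6  292.2]
```

View pics/d9.png

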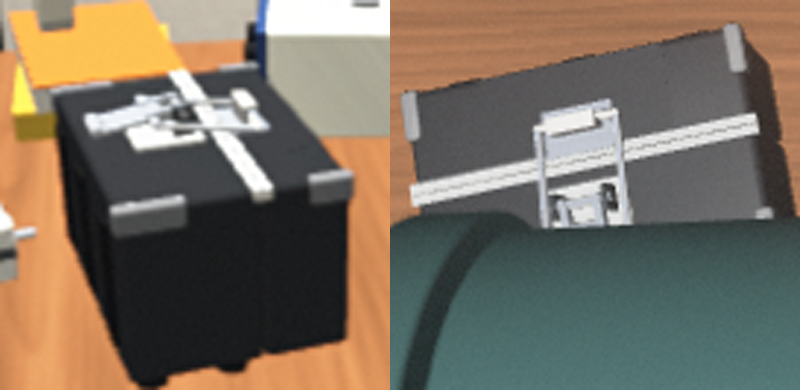

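Run:
```python
from go import *
S=r.camera_info('side')
for th in (1.33,1.5,1.6,1.71): print(th,(proj(S,C(-28-65*np.sin(th),0,170+65*np.cos(th)))-[165,110])*390/110)
r.job_done()
```

```text
1.33 [88.95037648 94.47762085]
1.5 [ 87.91795738 109.31918659]
1.6 [ 88.55850194 117.91363175]
1.71 [ 90.30845323 127.11941226]
the job is handed in; nothing more can be done
```

The case is latched: the bail is hooked behind the keeper, the lever has snapped down flat, and the lid is clamped shut. I handed the job in at about 7 s of the 43 s allowed.

- **What I did:** I pushed the bail's crossbar over with the closed fingertips. It fell onto the lid beyond the keeper hook. I then swung the lever back along its arc past dead center to the stop and moved the arm well away.
- **Last checks:**
  - The side and top pictures show the gap at the parting line closed and the crossbar under the hook's lip.
  - In the side picture the lever tip sits about 2–3 picture pixels from where it should be at 1.71 rad.
  - The wrist force read at the stop was about 21 N in total, and it was near zero after release.
- **Disagreements:** One move call was refused at first because its rows left out "twist"; nothing moved, and I resent it. In the last top picture the arm hid the lever, so only the side picture confirms its final angle. No check failed.

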